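# Draw the long feed scoop out from under the bin's half cover

### The job

The long scoop has slid handle-first under the fixed half cover of the empty feed bin, and the open mouth is shorter than the scoop. Take it by its blue handle, raise the head end out of the mouth first and draw the tilted scoop out from under the cover without jamming or forcing it against the bin, and leave the other things where they are. Finish still holding the scoop in the gripper, still, level and clear of everything, all of it at least 8 cm above the bin's rim.

Things in the scene. Friction and masses are not known exactly. Their poses are not given: they have to be found in the camera images.
- bin: Fixed upright aluminium feed bin with a fixed wooden half cover. Outside 328 (x) x 178 (y) x 92 mm high; walls and floor 4 mm thick: inside 320 x 170 mm, floor top 4 mm and rim 92 mm above the counter. Origin: centre of its underside, on the counter; yaw within 0.4 rad of the robot's x axis. The cover closes its -x end, toward the robot; the +x part is the open mouth.
- cover_edge (a point): Middle of the cover's free edge, top side (bin x = -65, y = 0, z = 92 mm). The cover is 4 mm thick, flush with the rim (underside at z = 88 mm), and reaches 95 mm from the bin's inner -x wall to this edge, over the full width. The open mouth runs on from this edge for 225 mm, 170 mm wide.
- scoop: Loose steel feed scoop with blue handle, 290 mm long, 180 to 330 g. Starts level on the bin floor, roughly along the bin's x axis within 20 mm of its middle, head in the open part, about 80 mm of the handle under the cover. Origin: on the underside plane, midway along its length and width; x points to the head, z up. Centre of mass about 65 mm from the origin toward the head.
- scoop_grip (a point): Good place to grip, across the handle's 16 mm width: on the handle axis, 40 mm behind the head (scoop x = 5, z = 38 mm). The straight handle runs from x = -145 to +45 mm, 16 mm wide (y), 20 mm high, its axis 38 mm above the underside plane.
- scoop_tip (a point): Middle of the lower front edge of the steel scoop head (scoop x = 145, z = 0 mm). The head runs from x = 45 to 145 mm, 70 mm wide, flat underside at z = 0, side walls to z = 45 mm, back wall to z = 49 mm, open at front and top.
- scoop_end (a point): End of the handle, on its axis (scoop x = -145, z = 38 mm).
- jar: Bystander: clear acrylic jar with white flip-top lid, 80 mm across, 129 mm tall, standing on the round wooden turntable tray (260 mm across, top 14 mm above the counter). Origin: centre of its underside.
- bowl: Bystander: blue stoneware bowl, 110 mm across, 45 mm tall, on the same tray, with a red ball in it. Origin: centre of its underside.
- ball_center (a point): Bystander: centre of the red plastic treat ball, 52 mm across, lying in the bowl.
- brush: Bystander: orange rubber grooming brush with green back, 130 x 55 x 34 mm, lying on the counter on the other side of the bin from the tray. Origin: centre of its underside.

How it is judged:
On the way:
1. the head end is out above the rim while the handle end is still under the cover (z of scoop_tip in the frame of bin above 0.094 m and x of scoop_end in the frame of bin below -0.065 m and z of scoop_end in the frame of bin below 0.09 m), for 0.1 s.
At the end, for the whole second after the job is handed in: The scoop is held in the fingers, at rest (under 30 mm/s), level within 15 degrees, all of it at least 78 mm above the bin's rim (170 mm above the counter), and touches neither bin, jar nor bowl (height (world z) of each of scoop_tip, scoop above 0.17 m and height (world z) of scoop_end above 0.18 m and angle between scoop's own z axis and vertical below 0.26 rad and linear speed of scoop below 0.03 m/s and contact force between the fingers and scoop above 1 N and contact force between scoop and bin below 0.1 N and contact force between scoop and jar below 0.1 N and contact force between scoop and bowl below 0.1 N); the arm keeps its last pose, push and grip.
It fails at once if a bystander is moved by more than 30 mm (the ball by more than 50 mm) (distance of any of jar, bowl, brush from where it was at the start of the episode above 0.03 m or distance of ball_center from where it was at the start of the episode above 0.05 m).
It fails at once if the scoop is jammed against the bin with more than 30 N (contact force between scoop and bin above 30 N).
It also fails if it takes over 45 s, if anything falls off the work surface, if the arm or the gripper's body presses on something with over 40 N, if the wrist force passes 120 N, or if a joint passes its speed limit or range.

### The arm

A 7-joint arm with a two-finger parallel gripper is mounted at the origin on the work surface. World frame = base frame: x ahead of the robot, y to its left, z up, the work surface at z = 0. Lengths are in m, angles in rad, forces in N, time in s.
With the tool pointing down it reaches from about 0.425 to 0.975 m from the base axis. Payload 16.7 kg.
Tool frame: the origin (TCP) lies at the very end of the fingers, on their centre line; the grasp point (between the pads) lies 19 mm behind it (robot.hold_point_z is the distance from the TCP to the grasp point, in m); z points along the fingers, y is the line along which they close (so a half turn about z gives the same grasp; the last joint's range is limited). The gripper opens to 85 mm and grips with 20 to 120 N. Pads are 22 mm wide; open, the fingers measure 114 mm over their backs; the gripper's body (76 mm by 85 mm) begins 54 mm behind the grasp point. The pads swing forward as they close: fully open they stand 13 mm farther back than shut.
Start: joints at [-1.363, 0.426, 0.074, 1.606, -0.034, 1.111, -0.067], TCP at [0.236, 0.632, 0.231] pointing down, gripper open.
Joint ranges: [-2.85, 2.85], [-0.5, 2.14], [-1.23, 1.37], [0.21, 2.46], [-1.02, 4.16], [0.16, 2.05], [-2.73, 2.73]. Speed limits (rad/s): [1.89, 1.89, 2.39, 2.39, 3.01, 3.01, 3.01].

### API

Orientations are given as [roll, pitch, yaw] about the fixed x, y, z axes, in that order (R = Rz(yaw) Ry(pitch) Rx(roll)).
In Python, from station import robot, capture, camera_info, workorder gives the robot as it stands.
- The arm moves only by the tool send_rows, never from a script. Its argument "deltas" is text: rows parted by semicolons, each of 5 numbers parted by spaces: the shift along the world's x, y, z in mm, then the turn about the world's z in degrees, then the opening, from 0 (shut) to 1 (fully open). In form: x y z spin grip; .... A call has 1 to 20 rows; each row shifts and turns the commanded pose from where the row before left it; what a row does not reach is not made up. A row lasts 1/8 s, in which the tool goes at most 62.5 mm and 10.7 degrees, less where a joint would pass 70% of its speed; a pose out of reach is approached as far as the arm can. A call with a gripper value outside its range is refused whole. The fingers move at their own pace and stop on an object; "squeeze" is the grip in N (left out, the last holds). Time passes only in rows, so rows that do not move let the fingers close. It gives the time, the measured TCP pose, the force, the opening and the grip force at its end, in the units of the state.
- robot.get_obs(): the state, without advancing time (a new reading comes with each control period).
- capture(name): name is "scene" or "top" or "wrist"; returns the picture (420x560x3 uint8, red, green, blue); there is no depth.
- camera_info(name): a dict with "mtx" (3x3 intrinsics, pixels), "k1" (the pictures are not rectified: a ray, as slopes to the right and down, at radius r is drawn at 1 + k1 r^2 times it, then the intrinsics apply), "R" (3x3) and "t" (3): a world point X has camera coordinates R X + t. Camera axes: x right, y down, z forward; pixel columns grow to the right and rows downward; lengths in m; the calibration is good to about 2 mm. A picture is of the moment at which its call begins: read the wrist's pose just before it. camera_info takes no time and is no camera call; for the wrist camera it gives the pose at the moment of the call.
- workorder.finish_job(): hands the job in; it is judged then, once.
The state is a dict: "time": time; "joint_pos": joint angles; "dq": joint speeds; "effort": joint torques, N m; "position": TCP position; "orientation": TCP orientation; "ft_force": force on the tool from outside, world axes, zero at the start; "moment": the same for the moment, N m; "gripper_width": finger opening in m; "grasp_force": force on a finger pad.
Only numpy, scipy, OpenCV 4.12 (cv2) and the standard library are available. Lean on these libraries where they do the work, as an engineer would, in place of code of your own. Each camera call takes 0.05 s, during which the arm holds its last target. There are 200 camera calls.

## Working session

There is one attempt and no reset: what is moved stays moved. The work goes in short steps, Python scripts to look and compute and a tool call to move; the robot and the scene stay as the last step left them, time stands still between calls to the robot, and variables do not carry over. Pictures are saved under pics/ and viewed, at most 10 in all, crops included, and the job is handed in when it is done.

Besides the shell and the picture viewer there is one more tool, called after "Emit:" as name(argument=value, ...) on one line, values as JSON. send_rows: Moves the arm, as the interface text tells. Its arguments: {"type":"object","properties":{"deltas":{"type":"string"},"squeeze":{"type":"number"}},"required":["deltas"]}

```bash
mkdir -p pics; ls
cat > h.py <<'E'
import numpy as np, cv2
from station import robot, capture, camera_info, workorder
def save(name, f):
    im=capture(name); cv2.imwrite('pics/'+f, cv2.cvtColor(im,cv2.COLOR_RGB2BGR)); return im
def ray(ci,u,v):
    K=np.array(ci['mtx']);R=np.array(ci['R']);t=np.array(ci['t'])
    p=np.array([(u-K[0,2])/K[0,0],(v-K[1,2])/K[1,1]]);q=p.copy()
    for _ in range(20): q=p/(1+ci['k1']*(q@q))
    d=R.T@np.array([q[0],q[1],1.]); return -R.T@t, d
def onz(ci,u,v,z):
    o,d=ray(ci,u,v); return o+d*(z-o[2])/d[2]
def proj(ci,X):
    K=np.array(ci['mtx']);c=np.array(ci['R'])@np.array(X)+np.array(ci['t']);q=c[:2]/c[2];q=q*(1+ci['k1']*(q@q))
    return np.array([K[0,0]*q[0]+K[0,2],K[1,1]*q[1]+K[1,2]])
E
python3 - <<'E'
from h import *
save('top','top0.png');save('scene','scene0.png')
for n in('top','scene'):
    c=camera_info(n);R=np.array(c['R']);print(n,-R.T@np.array(c['t']),R.round(2).tolist(),c['mtx'],c['k1'])
print(robot.get_obs())
E
```

```text
pics
top [0.48652936 0.01193585 1.45537998] [[-0.03, -1.0, 0.0], [-1.0, 0.03, -0.06], [0.06, -0.0, -1.0]] [[478.52474235   0.         281.94304966]
 [  0.         478.52474235 202.99510099]
 [  0.           0.           1.        ]] -0.0016181949653029564
scene [ 1.2993518  -0.44091214  1.11117741] [[0.54, 0.84, -0.02], [0.63, -0.42, -0.65], [-0.55, 0.34, -0.76]] [[525.23293598   0.         287.72583156]
 [  0.         525.23293598 207.06357268]
 [  0.           0.           1.        ]] -0.08901721978419055
{'time': 0.1, 'joint_pos': array([-1.36349463,  0.4266375 ,  0.07383938,  1.60651738, -0.0341578 ,
        1.11078208, -0.06709136]), 'dq': array([ 0.00079238, -0.00042002, -0.00061761, -0.00071256, -0.0008493 ,
       -0.00080062,  0.00107481]), 'effort': array([ 7.41234748e-03, -9.51545763e+01,  3.77156004e+00, -4.64408255e+01,
        1.98179588e-02,  6.47266716e-03,  4.29747161e-05]), 'position': array([0.23563962, 0.6321618 , 0.23071282]), 'orientation': array([-3.14050566e+00,  1.62078207e-05,  2.78475548e+00]), 'ft_force': array([-0.32853542,  0.60829667, -0.47326305]), 'moment': array([-0.03067371,  0.02066753,  0.00129317]), 'grasp_force': 0.0, 'gripper_width': 0.08534285580095695}
```

View pics/top0.png

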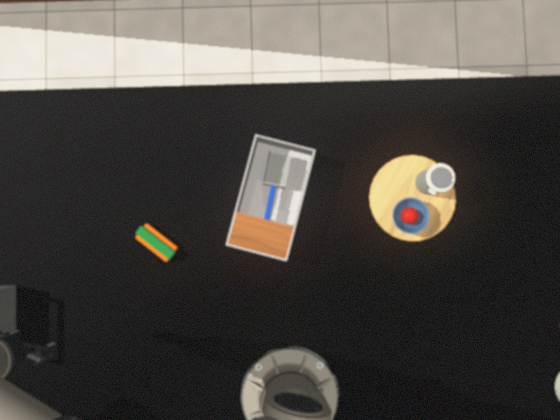

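View pics/scene0.png

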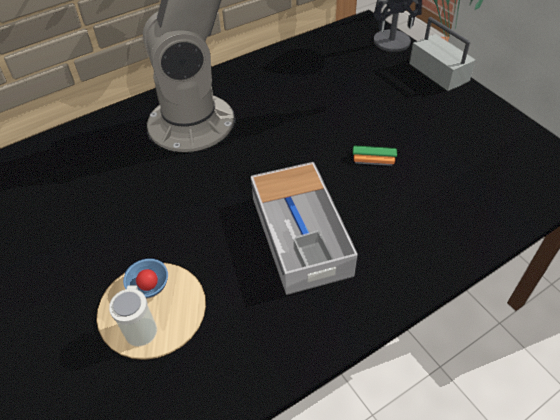

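The top view shows the bin corners at about (255,135), (315,150), (288,260) and (226,245). The blue handle runs (273,186)→(267,220) and the head is near (273,168). The tray is to the right and the brush to the left. The scene view confirms the handle goes under the cover.

```bash
cat > m.py <<'E'
from h import *
def blue(im,roi):
    hsv=cv2.cvtColor(im,cv2.COLOR_RGB2HSV); m=cv2.inRange(hsv,(105,120,50),(130,255,255)); k=np.zeros_like(m); x0,x1,y0,y1=roi; k[y0:y1,x0:x1]=m[y0:y1,x0:x1]; return k
E
python3 - <<'E'
from m import *
im=cv2.cvtColor(cv2.imread('pics/top0.png'),cv2.COLOR_BGR2RGB);c=camera_info('top')
C=np.array([onz(c,u,v,.092)[:2] for u,v in[(255,135),(315,150),(288,260),(226,245)]])
print('corners',C.round(3).tolist(),'ctr',C.mean(0).round(3))
# wood
hsv=cv2.cvtColor(im,cv2.COLOR_RGB2HSV);m=cv2.inRange(hsv,(5,90,60),(22,255,255));k=np.zeros_like(m);k[195:270,215:300]=m[195:270,215:300]
r=cv2.minAreaRect(np.argwhere(k)[:,::-1].astype(np.float32));W=np.array([onz(c,*p,.092)[:2] for p in cv2.boxPoints(r)]);print('wood',r,W.round(3).tolist())
# bin outer outline: non-black
g=cv2.inRange(im.max(2),60,255);k=np.zeros_like(g);k[125:275,210:330]=g[125:275,210:330];k=cv2.morphologyEx(k,cv2.MORPH_OPEN,np.ones((3,3)))
ct=max(cv2.findContours(k,0,2)[0],key=cv2.contourArea);r=cv2.minAreaRect(ct);W=np.array([onz(c,*p,.092)[:2] for p in cv2.boxPoints(r)]);print('bin',r,W.round(3).tolist(),W.mean(0).round(3))
e=[W[1]-W[0],W[2]-W[1]];print([(np.linalg.norm(x).round(3),np.degrees(np.arctan2(x[1],x[0])).round(1)) for x in e])
for n,roi,f in(('top',(240,300,170,240),'top0.png'),('scene',(270,325,185,250),'scene0.png')):
    im=cv2.cvtColor(cv2.imread('pics/'+f),cv2.COLOR_BGR2RGB);c=camera_info(n)
    P=np.argwhere(blue(im,roi))[:,::-1]
    Q=np.array([onz(c,*p,.052)[:2] for p in P]);mu=Q.mean(0);d=np.linalg.svd(Q-mu)[2][0];d*=np.sign(d[0]);s=(Q-mu)@d
    w=(Q-mu)@np.array([-d[1],d[0]])
    print(n,len(P),mu.round(4),np.degrees(np.arctan2(d[1],d[0])),(mu+d*s.min()).round(4),(mu+d*s.max()).round(4),np.percentile(w,[3,97]).round(4))
E
```

```text
corners [[0.765, 0.081], [0.717, -0.09], [0.405, -0.004], [0.452, 0.171]] ctr [0.585 0.039]
wood ((260.44256591796875, 234.85044860839844), (58.63373565673828, 33.02711486816406), 15.018359184265137) [[0.457, 0.166], [0.547, 0.139], [0.499, -0.021], [0.41, 0.006]]
bin ((270.3821716308594, 197.04794311523438), (66.6263427734375, 118.49207305908203), 14.743562698364258) [[0.45, 0.179], [0.776, 0.086], [0.722, -0.098], [0.397, -0.002]] [0.586 0.041]
[(np.float64(0.339), np.float64(-16.0)), (np.float64(0.192), np.float64(-106.5))]
top 144 [0.5742 0.0444] -12.943258830077113 [0.5271 0.0553] [0.621  0.0337] [-0.006  0.006]
scene 256 [0.5615 0.0441] -12.722564506258058 [0.4949 0.0592] [0.6225 0.0304] [-0.0084  0.0084]
```

Emit:
send_rows(deltas="12 -21 0 0.5 1;25 -42 0 0.5 1;25 -42 0 0.5 1;25 -42 0 0.5 1;25 -42 0 0.5 1;25 -42 0 0.5 1;25 -42 0 0.5 1;25 -42 0 0.5 1;25 -42 0 0.5 1;25 -42 0 0.5 1;25 -42 0 0.5 1;25 -42 0 0.5 1;25 -42 0 0.5 1;25 -42 0 0.5 1;10 -23 0 0.5 1;0 0 0 0 1", squeeze=20)

```text
time: 2.1
position: [0.5826, 0.0393, 0.2311]
orientation: [-3.141, -0.0, 2.912]
ft_force: [-0.2, 0.0, 0.3]
gripper_width: 0.0852
grasp_force: 0.0
```

Run:
```python
from m import *
c=camera_info('wrist');im=save('wrist','w0.png');print(-np.array(c['R']).T@c['t'])
P=np.argwhere(blue(im,(0,560,0,420)))[:,::-1];print(len(P),P.min(0),P.max(0))
Q=np.array([onz(c,*p,.052)[:2] for p in P]);mu=np.median(Q,0);Q=Q[np.linalg.norm(Q-mu,axis=1)<.12];mu=Q.mean(0);d=np.linalg.svd(Q-mu,full_matrices=False)[2][0];d*=np.sign(d[0]);s=(Q-mu)@d;w=(Q-mu)@np.array([-d[1],d[0]])
print(mu.round(4),np.degrees(np.arctan2(d[1],d[0])),(mu+d*s.min()).round(4),(mu+d*s.max()).round(4),np.percentile(w,[2,98]).round(4))
print(robot.get_obs()['joint_pos'].round(2))
```

```text
[0.50026017 0.05818583 0.37305975]
1605 [272 127] [288 226]
[0.5729 0.042 ] -13.199736530316512 [0.5275 0.0526] [0.624 0.03 ] [-0.0076  0.0076]
[-0.5   0.29  0.39  1.83 -0.13  1.04  1.28]
```

View pics/w0.png

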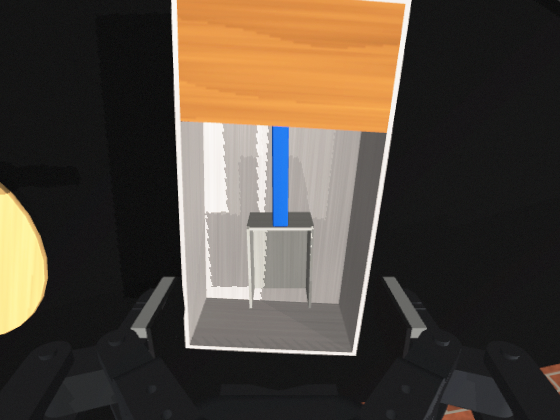

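The wrist view shows the handle in columns 272–288 and rows 127–226, with the head's back wall at row 226. The tool is already aligned, so I go down and grip.

Emit:
send_rows(deltas="2 0 -25 0 1;0 0 -40 0 1;0 0 -40 0 1;0 0 -40 0 1;0 0 -30 0 1;0 0 -19 0 1;0 0 -10 0 1;0 0 0 0 1;0 0 0 0 0.4;0 0 0 0 0.3;0 0 0 0 0;0 0 0 0 0;0 0 0 0 0;0 0 0 0 0;0 0 0 0 0;0 0 0 0 0", squeeze=20)

```text
time: 4.15
position: [0.5848, 0.0424, 0.0275]
orientation: [3.142, 0.0, 2.916]
ft_force: [-0.7, 0.6, 5.7]
gripper_width: 0.0155
grasp_force: 20.2
```

Emit:
send_rows(deltas="0 0 4 0 0;0 0 8 0 0;0 0 8 0 0;0 0 6 0 0;0 0 4 0 0;0 0 0 0 0")

```text
time: 4.9
position: [0.5849, 0.0425, 0.0576]
orientation: [3.141, 0.0, 2.916]
ft_force: [0.6, -0.0, -2.1]
gripper_width: 0.0154
grasp_force: 19.5
```

Run:
```python
from m import *
im=save('scene','s1.png');cv2.imwrite('pics/s1c.png',cv2.resize(cv2.cvtColor(im[130:310,200:400],cv2.COLOR_RGB2BGR),None,fx=3,fy=3,interpolation=cv2.INTER_CUBIC))
```

```text
(no output)
```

View pics/s1c.png

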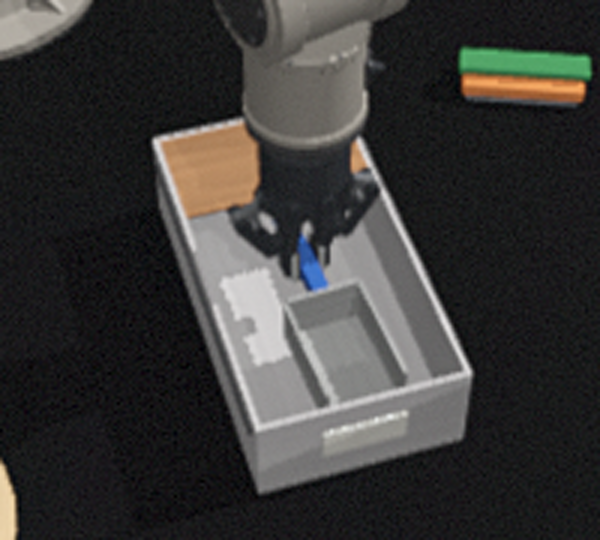

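The crop shows the scoop held by the handle, with its head hanging in the mouth at crop pixels (285–405, 285–405), roughly level. Next I lever slowly against the cover edge.

Emit:
send_rows(deltas="0 0 2 0 0;0 0 2 0 0;0 0 2 0 0;0 0 2 0 0;0 0 2 0 0;0 0 2 0 0;0 0 0 0 0")

```text
time: 5.82
position: [0.5848, 0.0425, 0.0694]
orientation: [3.142, 0.0, 2.916]
ft_force: [1.6, 0.5, -6.1]
gripper_width: 0.0154
grasp_force: 19.8
```

Cover contact adds about 4 N, well below the limit, so I continue.

Emit:
send_rows(deltas="0 0 2 0 0;0 0 2 0 0;0 0 2 0 0;0 0 2 0 0;0 0 2 0 0;0 0 0 0 0")

```text
time: 6.58
position: [0.5846, 0.0424, 0.0794]
orientation: [-3.141, -0.0, 2.916]
ft_force: [-1.9, 1.5, -5.2]
gripper_width: 0.016
grasp_force: 19.8
```

Run:
```python
from m import *
im=save('scene','s2.png');cv2.imwrite('pics/s2c.png',cv2.resize(cv2.cvtColor(im[130:310,200:400],cv2.COLOR_RGB2BGR),None,fx=3,fy=3,interpolation=cv2.INTER_CUBIC))
```

```text
(no output)
```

View pics/s2c.png

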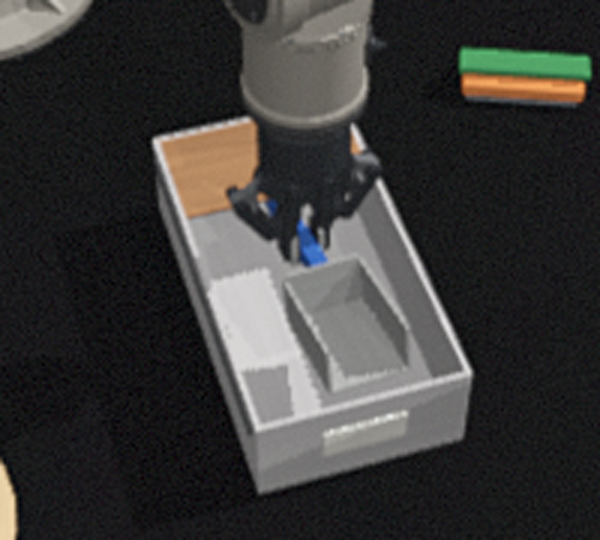

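The head is visibly tilted up: its front lower edge, crop (330–410, 380), has risen. The estimated tilt is 13°, so I need a little more.

Emit:
send_rows(deltas="0 0 2 0 0;0 0 2 0 0;0 0 2 0 0;0 0 2 0 0;0 0 1 0 0;0 0 0 0 0")

```text
time: 7.38
position: [0.5849, 0.0424, 0.0884]
orientation: [-3.142, 0.0, 2.916]
ft_force: [-0.8, -0.5, -7.0]
gripper_width: 0.0155
grasp_force: 19.8
```

Run:
```python
from m import *
im=save('scene','s3.png');cv2.imwrite('pics/s3c.png',cv2.resize(cv2.cvtColor(im[170:290,240:380],cv2.COLOR_RGB2BGR),None,fx=5,fy=5,interpolation=cv2.INTER_CUBIC))
c=camera_info('scene')
# predicted crop pixel of the two lower front corners for tilts
a=np.radians(-13);d=np.array([np.cos(a),np.sin(a),0]);n=np.array([-d[1],d[0],0]);G=np.array([.5848,.0424,.103])
for th in(10,14,18,22):
    t=np.radians(th);ax=d*np.cos(t)+np.array([0,0,np.sin(t)]);up=np.array([0,0,np.cos(t)])-d*np.sin(t)
    print(th,[((proj(c,G+140*1e-3*ax-.038*up+s*.035*n)-[240,170])*5).round(0) for s in(1,-1)],(G+.14*ax-.038*up)[2].round(3))
```

```text
10 [array([480., 406.]), array([343., 449.])] 0.09
14 [array([481., 394.]), array([344., 437.])] 0.1
18 [array([482., 381.]), array([344., 424.])] 0.11
22 [array([483., 367.]), array([344., 410.])] 0.12
```

View pics/s3c.png

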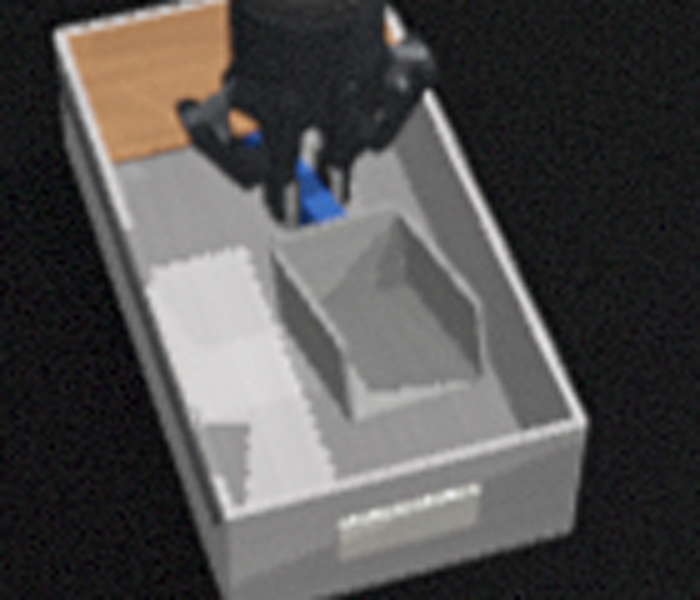

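The lower front corners at crop (482,375) and (352,418) match a tilt of about 19–20°, which puts the tip near z = 0.113. Now I tighten the grip and draw it out.

Emit:
send_rows(deltas="0 0 0 0 0;0 0 -1 0 0;2 0 0 0 0;5 -1 1 0 0;10 -2 2 0 0;10 -2 2 0 0;10 -2 2 0 0;10 -2 2 0 0;10 -3 2 0 0;10 -2 2 0 0;10 -2 2 0 0;10 -2 3 0 0;10 -3 3 0 0;10 -2 3 0 0;5 -1 5 0 0;0 0 10 0 0;0 0 0 0 0", squeeze=90)

```text
time: 9.55
position: [0.6971, 0.0185, 0.1275]
orientation: [3.141, 0.001, 2.916]
ft_force: [0.6, -0.7, -1.0]
gripper_width: 0.0143
grasp_force: 91.4
```

Run:
```python
from m import *
im=save('scene','s4.png');cv2.imwrite('pics/s4c.png',cv2.resize(cv2.cvtColor(im[150:310,220:400],cv2.COLOR_RGB2BGR),None,fx=3,fy=3,interpolation=cv2.INTER_CUBIC))
```

```text
(no output)
```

View pics/s4c.png

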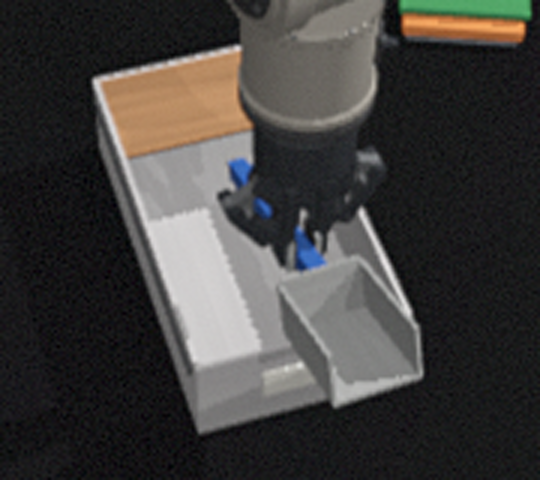

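The scoop is fully out: the handle end, crop (240,165), is clear of the cover and the head is over the far wall. It is tilted about 20°, so I level it by lowering the handle end onto the cover top with a light grip.

Emit:
send_rows(deltas="0 0 10 0 0;0 0 20 0 0;0 0 20 0 0;0 0 5 0 0;-8 2 0 0 0;-20 4 0 0 0;-20 5 0 0 0;-20 4 0 0 0;-20 4 0 0 0;-15 3 0 0 0;-7 2 0 0 0;0 0 -10 0 0;0 0 -20 0 0;0 0 -8 0 0;0 0 0 0 0")

```text
time: 11.48
position: [0.5867, 0.0422, 0.1426]
orientation: [-3.141, -0.001, 2.915]
ft_force: [-0.3, 0.0, -1.5]
gripper_width: 0.0142
grasp_force: 91.5
```

Emit:
send_rows(deltas="0 0 0 0 0;0 0 0 0 0;0 0 -2 0 0;0 0 -2 0 0;0 0 -2 0 0;0 0 -2 0 0;0 0 -2 0 0;0 0 -2 0 0;0 0 0 0 0", squeeze=20)

```text
time: 12.6
position: [0.5867, 0.0425, 0.1312]
orientation: [-3.142, -0.0, 2.916]
ft_force: [1.8, -0.1, 2.0]
gripper_width: 0.0143
grasp_force: 91.8
```

Emit:
send_rows(deltas="0 0 -2 0 0;0 0 -2 0 0;0 0 -2 0 0;0 0 -2 0 0;0 0 0 0 0", squeeze=20)

```text
time: 13.22
position: [0.5866, 0.0425, 0.1231]
orientation: [-3.141, -0.0, 2.916]
ft_force: [1.9, -0.3, 3.5]
gripper_width: 0.0139
grasp_force: 92.1
```

The force stays low at about 5 N and the handle is rotating, so I continue to about 6°.

Emit:
send_rows(deltas="0 0 -2 0 0;0 0 -2 0 0;0 0 -2 0 0;0 0 -2 0 0;0 0 -2 0 0;0 0 -2 0 0;0 0 -2 0 0;0 0 -2 0 0;0 0 -2 0 0;0 0 -2 0 0;0 0 0 0 0")

```text
time: 14.6
position: [0.5866, 0.0424, 0.1031]
orientation: [-3.141, -0.0, 2.916]
ft_force: [2.0, -0.2, 2.6]
gripper_width: 0.0138
grasp_force: 92.0
```

Run:
```python
from m import *
im=save('scene','s5.png');cv2.imwrite('pics/s5c.png',cv2.resize(cv2.cvtColor(im[130:310,200:400],cv2.COLOR_RGB2BGR),None,fx=4,fy=3.3,interpolation=cv2.INTER_CUBIC))
c=camera_info('scene')
a=np.radians(-13);d=np.array([np.cos(a),np.sin(a),0]);n=np.array([-d[1],d[0],0]);o=robot.get_obs();print(o['position'],o['ft_force']);G=o['position']+[0,0,.0145]
for th in(0,4,8,12,20):
    t=np.radians(th);ax=d*np.cos(t)+np.array([0,0,np.sin(t)]);up=np.array([0,0,np.cos(t)])-d*np.sin(t)
    print(th,[((proj(c,G+.14*ax-.038*up+s*.035*n)-[200,130])*[4,3.3]).round(0) for s in(1,-1)],(G+.14*ax-.038*up)[2].round(3))
```

```text
[0.58663775 0.04244762 0.10321669] [ 2.89635899 -0.53489745  3.82250115]
0 [array([542., 405.]), array([434., 433.])] 0.08
4 [array([544., 400.]), array([435., 428.])] 0.09
8 [array([546., 393.]), array([437., 421.])] 0.1
12 [array([548., 386.]), array([437., 414.])] 0.11
20 [array([549., 368.]), array([438., 397.])] 0.13
```

View pics/s5c.png

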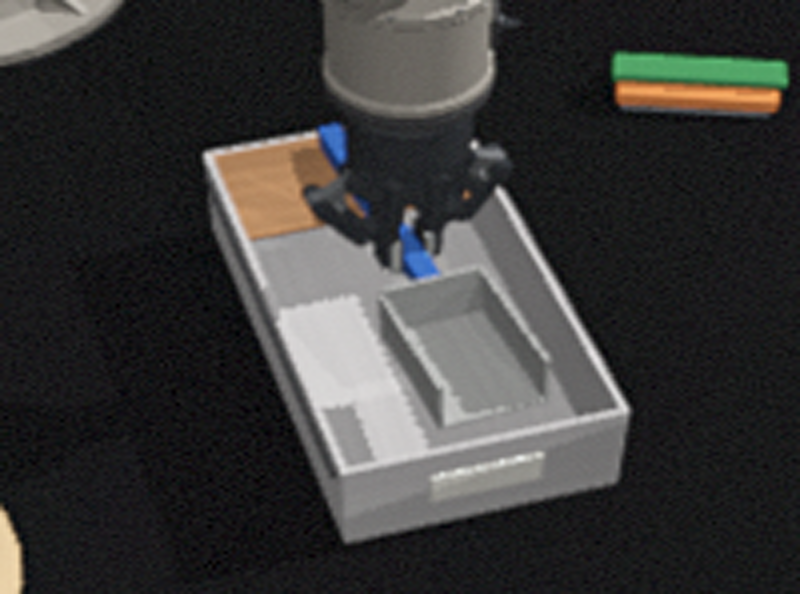

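The lower front corners at crop (548,395) and (440,422) match a tilt of about 7°, so it is level enough. Now I lift it high and hold.

Emit:
send_rows(deltas="0 0 4 0 0;0 0 12 0 0;0 0 20 0 0;0 0 25 0 0;0 0 25 0 0;0 0 25 0 0;0 0 20 0 0;0 0 12 0 0;0 0 7 0 0;0 0 0 0 0;0 0 0 0 0;0 0 0 0 0", squeeze=90)

```text
time: 16.15
position: [0.5865, 0.0424, 0.2527]
orientation: [-3.141, -0.001, 2.916]
ft_force: [0.3, 0.7, -2.4]
gripper_width: 0.0139
grasp_force: 91.4
```

Run:
```python
from m import *
im=save('scene','s6.png');cv2.imwrite('pics/s6c.png',cv2.resize(cv2.cvtColor(im[80:310,200:400],cv2.COLOR_RGB2BGR),None,fx=2.5,fy=2.5,interpolation=cv2.INTER_CUBIC))
c=camera_info('scene')
a=np.radians(-13);d=np.array([np.cos(a),np.sin(a),0]);n=np.array([-d[1],d[0],0]);o=robot.get_obs();print(o['position'],o['ft_force']);G=o['position']+[0,0,.0145]
for th in(-8,0,8,15):
    t=np.radians(th);ax=d*np.cos(t)+np.array([0,0,np.sin(t)]);up=np.array([0,0,np.cos(t)])-d*np.sin(t)
    print(th,[((proj(c,G+.14*ax-.038*up+s*.035*n)-[200,80])*2.5).round(0) for s in(1,-1)],((proj(c,G-.15*ax)-[200,80])*2.5).round(0))
```

```text
[0.58657156 0.04238796 0.25280567] [-0.0080961   0.15411562 -2.79680965]
-8 [array([343., 340.]), array([270., 362.])] [199.  91.]
0 [array([347., 332.]), array([273., 354.])] [199. 107.]
8 [array([351., 320.]), array([275., 343.])] [200. 124.]
15 [array([352., 308.]), array([276., 330.])] [201. 140.]
```

View pics/s6c.png

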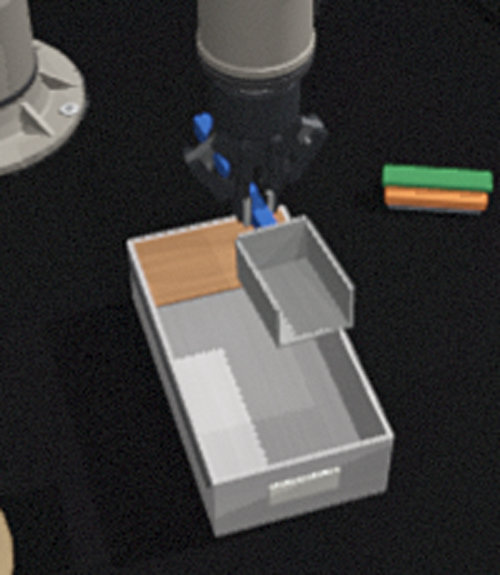

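The lower front corners at crop (352,324) and (279,343) and the handle end at (203,122) show a tilt of about 7°. The scoop is held, still, and high above the bin.

```bash
python3 -c "
from station import workorder; print(workorder.finish_job())"
```

```text
the job is handed in; nothing more can be done
None
```

The job is handed in (no verdict was returned): the scoop came out head first and is held still at about 7° of tilt, all of it more than 0.2 m above the counter by my estimate, and I touched none of the other things.

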